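# Reset the tripped stirrer controller

### The job

The stirrer controller has tripped. First blow out its reset port: press the orange nozzle cap of the clamped air duster fully down and let it spring back up. Then take the yellow stylus out of its stand, reach it upright through the red-ringed port in the controller's lid and press the recessed reset button fully down; finish while still gripping the stylus and holding the button down, with the beaker, bottle and jar left standing where they are.

Things in the scene. Friction and masses are not known exactly. Their poses are not given: they have to be found in the camera images.
- controller: cream metal controller box, fixed to the bench, 150 (x) x 200 (y) x 100 (z) mm; origin at the centre of its underside, z up; its dials and green rocker are on the -x face. Its lid, 100 mm above the bench, has one round hole, the reset port
- port (a point): centre of the mouth of the reset port, level with the controller's lid: round vertical well of 14 mm diameter with a red ring round it (30 mm outside diameter, 1 mm high), at x -20, y +35 mm from the controller's centre along its own axes
- reset_top (a point): centre of the top of the reset button at the bottom of the port: green, 11 mm diameter, 25 mm below the lid when released; it moves straight down when pressed
- reset (a joint): how far the sprung reset button is pressed, m: 0 released, 0.005 fully down; it starts to move at about 1.8 N and is fully down at 6 N, and springs back when released
- duster: blue and white air duster can clamped upright to the bench beyond the controller, fixed; 52 mm diameter, in a 68 mm diameter foot clamp 12 mm high, 168 mm high with its cap; origin at the centre of its underside, its nozzle points along its -x to the port
- cap_top (a point): centre of the top of the duster's orange nozzle cap: flat, 28 mm diameter, 22 mm high, 168 mm above the bench when released; it moves straight down when pressed
- nozzle_cap (a joint): how far the sprung nozzle cap is pressed, m: 0 released, 0.006 fully down; it starts to move at about 1.8 N and is fully down at 6 N, and springs back when released
- stand: grey weighted block, fixed to the bench, 50 x 50 x 70 mm high, with a vertical round hole of 9 mm diameter, 62 mm deep, in the middle of its top; origin at the centre of its underside
- stylus: loose stylus, about 40 g (28 to 56 g), standing upright in the stand: steel shaft of 6 mm diameter and 60 mm long with a flat tip, then a round yellow handle of 14 mm diameter and 65 mm long with a black band near its top; 125 mm long in all. Origin at the centre of the tip, z along the shaft to the handle. In the stand the handle's lower end rests on the stand's top, the tip is 10 mm above the bench and the handle spans 70 to 135 mm above the bench
- beaker: bystander: empty glass beaker, 72 mm diameter, 90 mm high, origin at the centre of its underside
- bottle: bystander: white plastic bottle, 56 mm diameter, 120 mm high, origin at the centre of its underside
- jar: bystander: amber jar with black lid, 60 mm diameter, 75 mm high, origin at the centre of its underside

How it is judged:
By the outcome, as a careful person would: the job done as asked, in the order asked, and still so for the second after the job is handed in, while the arm keeps its last pose, push and grip.
It also fails if it takes over 51 s, if anything falls off the work surface, if the arm or the gripper's body presses on something with over 40 N, if the wrist force passes 120 N, or if a joint passes its speed limit or range.

### The arm

A 7-joint arm with a two-finger parallel gripper is mounted at the origin on the work surface. World frame = base frame: x ahead of the robot, y to its left, z up, the work surface at z = 0. Lengths are in m, angles in rad, forces in N, time in s.
With the tool pointing down it reaches from about 0.425 to 0.875 m from the base axis. Payload 4.7 kg.
Tool frame: the origin (TCP) lies at the very end of the fingers, on their centre line; the grasp point (between the pads) lies 19 mm behind it; z points along the fingers, y is the direction in which the jaws open and shut (so a half turn about z gives the same grasp; the last joint's range is limited). The gripper opens to 87 mm and grips with 3 to 60 N. Pads are 19 mm wide; open, the fingers measure 117 mm over their backs; the gripper's body (75 mm by 190 mm) begins 51 mm behind the grasp point.
Start: joints at [-1.154, 0.321, -0.07, 1.45, 0.023, 1.371, -0.057], TCP at [0.255, 0.598, 0.223] pointing down, gripper open.
Joint ranges: [-2.86, 2.86], [-0.3, 2.09], [-1.38, 1.24], [0.06, 2.45], [-1.56, 4.7], [0.09, 2.05], [-2.69, 2.69]. Speed limits (rad/s): [2.57, 2.57, 3.14, 3.14, 3.14, 3.14, 3.14].

### API

Orientations are given as a rotation vector (axis times angle).
In Python, from bench import ctrl, get_image, camera_info gives the robot as it stands.
- The arm moves only by the tool carry_out, never from a script. Its argument "commands" is a list of rows, each an object of numbers: "tx", "ty", "tz": the shift along the tool's x, y, z in m; "rx", "ry", "rz": the turn, a rotation vector about the tool's x, y, z in rad; "jaw": the opening, from 0 (shut) to 1 (fully open). In form: [{"tx": .., "ty": .., "tz": .., "rx": .., "ry": .., "rz": .., "jaw": ..}, ...]. A call has 1 to 12 rows; each row is the pose to reach, as a shift and turn from the pose commanded when the call began, along the tool's axes at that moment; what a row does not reach only later rows make up. A row lasts 1/8 s, in which the tool goes at most 62.5 mm and 10.7 degrees, less where a joint would pass 70% of its speed; a pose out of reach is approached as far as the arm can. A call with a gripper value outside its range is refused whole. The fingers move at their own pace and stop on an object; "grip_force" is the grip in N (left out, the last holds). Time passes only in rows, so rows that repeat a pose let the fingers close. It gives the time, the measured TCP pose, the force and the opening at its end, in the units of the state.
- ctrl.get_state(): the state, without advancing time (a new reading comes with each control period).
- get_image(name): name is "scene" or "top" or "wrist"; returns the picture (480x640x3 uint8, red, green, blue); there is no depth.
- camera_info(name): a dict with "intrinsics" (3x3 intrinsics, pixels), "R" (3x3) and "t" (3): a world point X has camera coordinates R X + t. Camera axes: x right, y down, z forward; pixel columns grow to the right and rows downward; lengths in m; the calibration is good to about 2 mm. A picture is of the moment at which its call begins: read the wrist's pose just before it. camera_info takes no time and is no camera call; for the wrist camera it gives the pose at the moment of the call.
- ctrl.close_job(): hands the job in, once; it reports no verdict.
The state is a dict: "time": time; "joint_positions": joint angles; "qd": joint speeds; "joint_torque": joint torques, N m; "position": TCP position; "tool_rot": TCP orientation; "ft_force": force on the tool from outside, world axes, zero at the start; "torque": the same for the moment, N m; "grip_width": opening from 0.0 (shut) to 1.0 (fully open).
Only numpy, scipy, OpenCV 4.12 (cv2) and the standard library are available. Lean on these libraries where they do the work, as an engineer would, in place of code of your own. Each camera call takes 0.05 s, during which the arm holds its last target.

## Working session

There is one attempt and no reset: what is moved stays moved. The work goes in short steps, Python scripts to look and compute and a tool call to move; the robot and the scene stay as the last step left them, time stands still between calls to the robot, and variables do not carry over. Pictures are saved under pics/ and viewed, and the job is handed in when it is done.

Besides the shell and the picture viewer there is one more tool, called after ">>>" as name([rows], argument=value, ...), one row to a line, values as JSON. carry_out: Moves the arm, as the interface text tells. Its arguments: {"type":"object","properties":{"commands":{"type":"array"},"grip_force":{"type":"number"}},"required":["commands"]}

```bash
ls; mkdir -p pics
python3 - <<'E'
from bench import ctrl, get_image, camera_info
import cv2
s=ctrl.get_state();print(s)
for n in ("scene","top","wrist"):
    im=get_image(n);cv2.imwrite(f"pics/{n}0.png",im[:,:,::-1]);c=camera_info(n);print(n,c)
E
```

```text
pics
{'time': 0.0, 'joint_positions': array([-1.1538747 ,  0.32178928, -0.07009956,  1.45165052,  0.02261928,
        1.37078421, -0.05688947]), 'qd': array([ 1.27739490e-03, -1.15461392e-03, -6.78321218e-05,  2.33273833e-04,
       -5.07294017e-05, -7.25876809e-04,  7.60267739e-04]), 'joint_torque': array([-1.39634226e-04, -4.91296327e+01, -4.04075654e-01, -3.12525487e+01,
       -6.38505793e-02,  4.38332255e-02,  1.84499399e-04]), 'position': array([0.25464295, 0.59746006, 0.22149581]), 'tool_rot': array([-6.28339210e-01, -3.07784937e+00,  2.86767282e-03]), 'ft_force': array([ 0.29022723, -0.14346151, -0.52205683]), 'torque': array([ 0.00512211, -0.0609528 , -0.03369998]), 'grip_width': 0.9979216429110213}
scene {'intrinsics': array([[462.41329834,   0.        , 314.05501057],
       [  0.        , 462.41329834, 231.56618654],
       [  0.        ,   0.        ,   1.        ]]), 'R': array([[ 0.86950527,  0.49373735, -0.01356515],
       [ 0.32450502, -0.59174954, -0.73792207],
       [-0.37236686,  0.63722517, -0.67474959]]), 't': array([-0.49398866, -0.10939367,  1.20241894])}
top {'intrinsics': array([[436.51234829,   0.        , 322.60543387],
       [  0.        , 436.51234829, 240.63878227],
       [  0.        ,   0.        ,   1.        ]]), 'R': array([[-0.01866052, -0.99977741,  0.00984477],
       [-0.98958721,  0.017063  , -0.1429196 ],
       [ 0.1427198 , -0.01240921, -0.98968534]]), 't': array([0.00373389, 0.60255184, 0.94060262])}
wrist {'intrinsics': array([[368.01280078,   0.        , 322.06827552],
       [  0.        , 368.01280078, 239.68040305],
       [  0.        ,   0.        ,   1.        ]]), 'R': array([[ 0.39161771,  0.9201272 , -0.00122779],
       [ 0.88787972, -0.37754194,  0.26292906],
       [ 0.24146464, -0.10405781, -0.96481439]]), 't': array([-0.65063836, -0.0333218 ,  0.38951717])}
```

View pics/scene0.png

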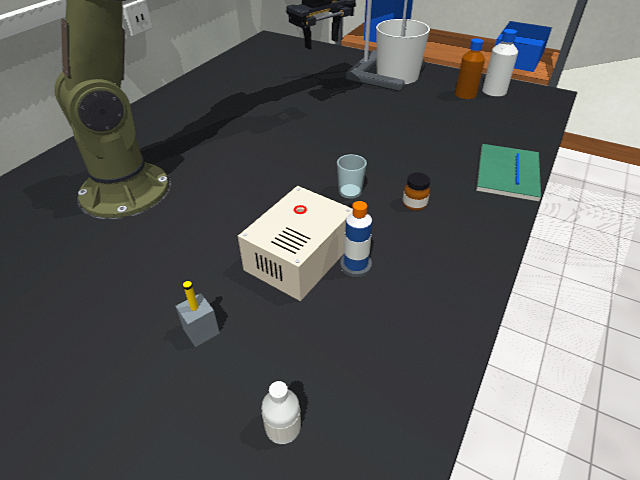

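View pics/top0.png

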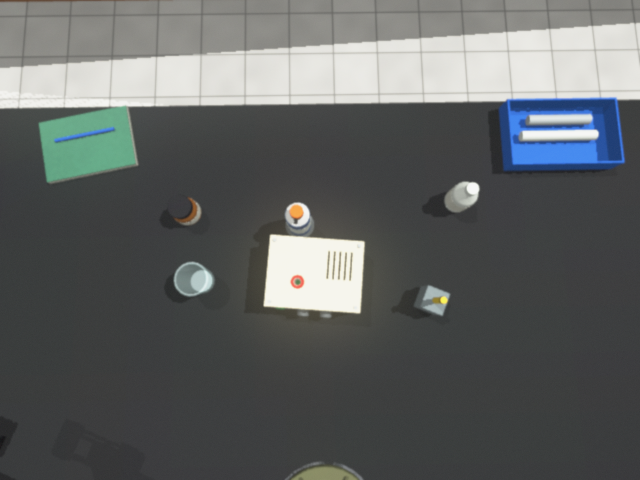

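View pics/wrist0.png

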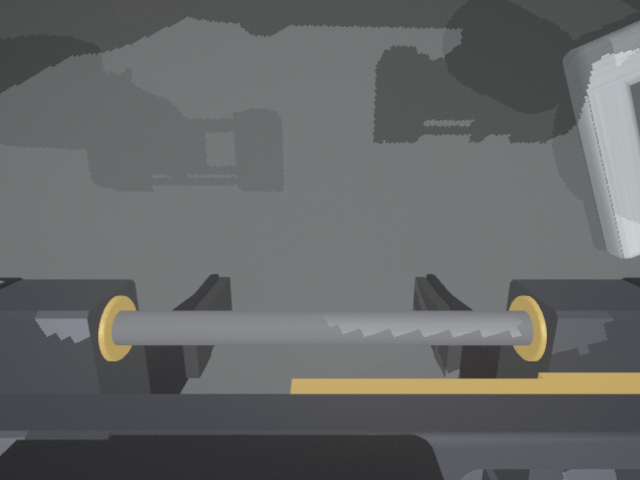

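The scene view shows the port ring at about (300,210), the cap at (360,209), and the stylus top at (188,285). In the top view they are at about (298,282), (296,212) and (443,300). The wrist camera is looking at empty bench. I'll take the masks next.

```bash
cat > h.py <<'E'
import cv2,numpy as np
from bench import ctrl,get_image,camera_info
def ray(c,u,v):
    d=np.linalg.inv(c["intrinsics"])@np.array([u,v,1.]); R=np.array(c["R"]);
    o=-R.T@c["t"]; d=R.T@d; return o,d/np.linalg.norm(d)
def plane(c,u,v,z):
    o,d=ray(c,u,v); return o+d*(z-o[2])/d[2]
def tri(rs):
    A=sum(np.eye(3)-np.outer(d,d) for o,d in rs); b=sum((np.eye(3)-np.outer(d,d))@o for o,d in rs)
    p=np.linalg.solve(A,b); return p,[np.linalg.norm((np.eye(3)-np.outer(d,d))@(p-o)) for o,d in rs]
def proj(c,X):
    p=c["intrinsics"]@(np.array(c["R"])@X+c["t"]); return p[:2]/p[2]
def blobs(im,lo,hi,roi=None,mina=8):
    h=cv2.cvtColor(im,cv2.COLOR_RGB2HSV); m=cv2.inRange(h,np.array(lo),np.array(hi))
    if roi is not None:
        k=np.zeros_like(m);x0,y0,x1,y1=roi;k[y0:y1,x0:x1]=1;m*=k
    n,l,s,ce=cv2.connectedComponentsWithStats(m)
    return m,[(s[i].tolist(),ce[i].round(2).tolist()) for i in range(1,n) if s[i][4]>=mina]
E
python3 - <<'E'
from h import *
for n,rois in (("scene",((165,265,225,350),(285,195,318,222),(340,195,380,280))),("top",((405,280,460,320),(285,270,312,295),(280,195,320,240)))):
    im=cv2.imread(f"pics/{n}0.png")[:,:,::-1].copy()
    print(n,"yellow",blobs(im,(22,120,80),(35,255,255),rois[0])[1]);
    print("red",blobs(im,(0,120,80),(6,255,255),rois[1])[1], "hi",blobs(im,(172,120,80),(180,255,255),rois[1])[1])
    print("orange",blobs(im,(7,150,80),(18,255,255),rois[2])[1])
    t=[]
    for r in rois:
        a=im[r[1]:r[3],r[0]:r[2]]; t.append(cv2.resize(a,(260,int(260*a.shape[0]/a.shape[1])),interpolation=0)[:590])
    H=max(a.shape[0] for a in t); t=[np.pad(a,((0,H-a.shape[0]),(0,0),(0,0))) for a in t]
    cv2.imwrite(f"pics/{n}_z.png",np.hstack(t)[:,:,::-1])
E
```

```text
scene yellow [([183, 281, 9, 7, 48], [186.83, 283.88]), ([184, 287, 14, 24, 183], [191.17, 298.61])]
red [([294, 205, 13, 9, 64], [299.81, 209.16])] hi []
orange [([352, 201, 16, 17, 219], [359.25, 208.91])]
top yellow [([433, 297, 14, 7, 72], [439.81, 299.9])]
red [([291, 276, 13, 12, 74], [297.27, 281.42])] hi []
orange [([290, 206, 13, 13, 124], [296.02, 211.69])]
```

View pics/scene_z.png

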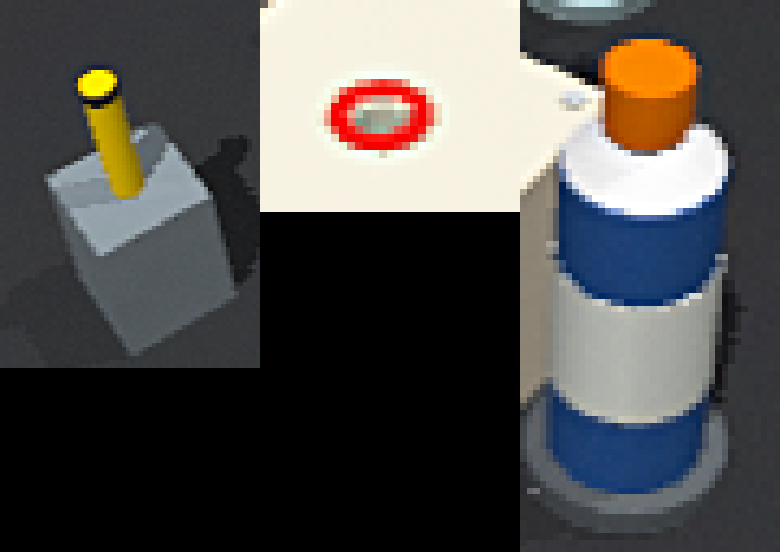

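View pics/top_z.png

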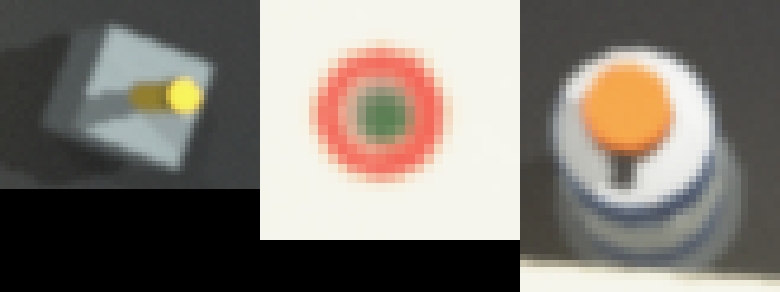

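Run:
```python
from h import *
s,t=camera_info("scene"),camera_info("top")
for n,a,b,z in (("stylus top",(186.9,283.8),(443.4,299.8),.135),("port",(299.9,209.2),(297.3,281.5),.101),("cap",(359.5,205.2),(296.0,211.5),.168)):
    p,e=tri([ray(s,*a),ray(t,*b)]);print(n,p.round(4),np.round(e,4),"planes",plane(s,*a,z).round(4),plane(t,*b,z).round(4))
print("handle foot scene", plane(s,165+125/4.333-.5,265+195/4.333-.5,.07).round(4))
print("stand top corners top")
for u,v in ((110,24),(214,66),(182,170),(78,126)): print(plane(t,405+u/4.727-.5,280+v/4.727-.5,.07).round(4))
# box corners in top view
im=cv2.imread("pics/top0.png")
m=cv2.inRange(cv2.cvtColor(im,cv2.COLOR_BGR2HSV),np.array((15,0,190)),np.array((40,60,255)));m[:, :255]=0;m[:,375:]=0;m[:225]=0;m[320:]=0
c=max(cv2.findContours(m,0,1)[0],key=cv2.contourArea);r=cv2.minAreaRect(c);print(r)
bp=np.array([plane(t,*q,.1) for q in cv2.boxPoints(r)]);print(bp.round(4),bp.mean(0).round(4),np.linalg.norm(bp-np.roll(bp,1,0),axis=1).round(4))
s=ctrl.get_state();print(cv2.Rodrigues(s["tool_rot"])[0].round(4))
```

```text
stylus top [ 0.4645 -0.247   0.1345] [0.0009 0.0009] planes [ 0.464  -0.2478  0.135 ] [ 0.4651 -0.2462  0.135 ]
port [0.5085 0.048  0.1009] [0.0003 0.0003] planes [0.5083 0.0477 0.101 ] [0.5088 0.0482 0.101 ]
cap [0.6441 0.0462 0.166 ] [0.0001 0.0001] planes [0.645  0.0438 0.168 ] [0.6438 0.0461 0.168 ]
handle foot scene [ 0.4651 -0.2512  0.07  ]
stand top corners top
[ 0.4986 -0.2327  0.07  ]
[ 0.4786 -0.2793  0.07  ]
[ 0.4321 -0.2619  0.07  ]
[ 0.4527 -0.2156  0.07  ]
((314.2686767578125, 273.49530029296875), (96.40081787109375, 72.0269546508789), 4.184916019439697)
[[ 0.4597  0.1187  0.1   ]
 [ 0.6104  0.1076  0.1   ]
 [ 0.5918 -0.0963  0.1   ]
 [ 0.4415 -0.0805  0.1   ]] [0.5258 0.0124 0.1   ] [0.2    0.1512 0.2048 0.1511]
[[-9.20e-01  3.92e-01 -5.00e-04]
 [ 3.92e-01  9.20e-01 -1.40e-03]
 [-1.00e-04 -1.50e-03 -1.00e+00]]
```

```bash
cat >> h.py <<'E'
def delta(target,yaw=None):
    """shift in tool axes from current measured pose to target; yaw = azimuth of tool y"""
    s=ctrl.get_state();R=cv2.Rodrigues(s["tool_rot"])[0]
    d=R.T@(np.array(target)-s["position"])
    Rt=R
    if yaw is not None:
        c,q=np.cos(yaw),np.sin(yaw); y=np.array([c,q,0]);z=np.array([0,0,-1.]);Rt=np.column_stack([np.cross(y,z),y,z])
    print("pos",s["position"].round(4),"t",s["time"],"shift",d.round(4),"rot",cv2.Rodrigues(R.T@Rt)[0].ravel().round(4),"f",s["ft_force"].round(2),"w",round(s["grip_width"],3))
E
python3 - <<'E'
from h import *
w,s,t=[camera_info(n) for n in("wrist","scene","top")]
for p in ((630,230),(570,60),(640,30)):print("foot",plane(w,*p,.02).round(3))
for n,p in (("standbase",(352,72)),("bucket",(402,75)),("beaker",(351,192)),("jar",(416,204)),("bottle",(283,435))):print(n,plane(s,*p,0).round(3))
print(plane(t,180,293,0),plane(t,190,218,0),plane(t,455,208,0))
delta((.6441,.0462,.2),0)
E
```

```text
foot [0.394 0.879 0.02 ]
foot [0.214 0.859 0.02 ]
foot [0.214 0.922 0.02 ]
standbase [0.203 0.929 0.   ]
bucket [ 0.376  0.99  -0.   ]
beaker [0.522 0.272 0.   ]
jar [0.684 0.305 0.   ]
bottle [ 0.704 -0.338  0.   ]
[0.49242293 0.32355293 0.        ] [0.66824494 0.30489496 0.        ] [ 0.68201662 -0.32509688  0.        ]
pos [0.2547 0.5976 0.2217] t 0.15 shift [-0.5744 -0.3545  0.0223] rot [-1.200e-03  1.000e-03  1.168e+00] f [-0.78  0.81  0.11] w 1.005
```

>>> carry_out([
  {"tx":-0.03,"ty":-0.02,"tz":-0.01,"rz":0.08,"jaw":0},
  {"tx":-0.075,"ty":-0.046,"tz":-0.02,"rz":0.18,"jaw":0},
  {"tx":-0.125,"ty":-0.077,"tz":-0.02,"rz":0.28,"jaw":0},
  {"tx":-0.175,"ty":-0.108,"tz":-0.02,"rz":0.38,"jaw":0},
  {"tx":-0.225,"ty":-0.139,"tz":-0.02,"rz":0.48,"jaw":0},
  {"tx":-0.275,"ty":-0.17,"tz":-0.02,"rz":0.58,"jaw":0},
  {"tx":-0.325,"ty":-0.2,"tz":-0.02,"rz":0.68,"jaw":0},
  {"tx":-0.375,"ty":-0.231,"tz":-0.02,"rz":0.78,"jaw":0},
  {"tx":-0.425,"ty":-0.262,"tz":-0.02,"rz":0.88,"jaw":0},
  {"tx":-0.475,"ty":-0.293,"tz":-0.02,"rz":0.98,"jaw":0},
  {"tx":-0.525,"ty":-0.324,"tz":-0.02,"rz":1.08,"jaw":0},
  {"tx":-0.574,"ty":-0.355,"tz":-0.01,"rz":1.168,"jaw":0},
])

```text
invalid input
```

>>> carry_out([
  {"tz":0,"jaw":0},
  {"tz":0,"jaw":0},
])

```text
invalid input
```

Run:
```python
from h import *
delta((.6441,.0462,.19),0)
for n in("wrist","scene","top"):cv2.imwrite(f"pics/{n}1.png",get_image(n)[:,:,::-1])
```

```text
pos [0.2547 0.5976 0.2217] t 0.15 shift [-0.5744 -0.3545  0.0323] rot [-1.200e-03  1.000e-03  1.168e+00] f [-0.78  0.81  0.11] w 1.005
```

View pics/wrist1.png

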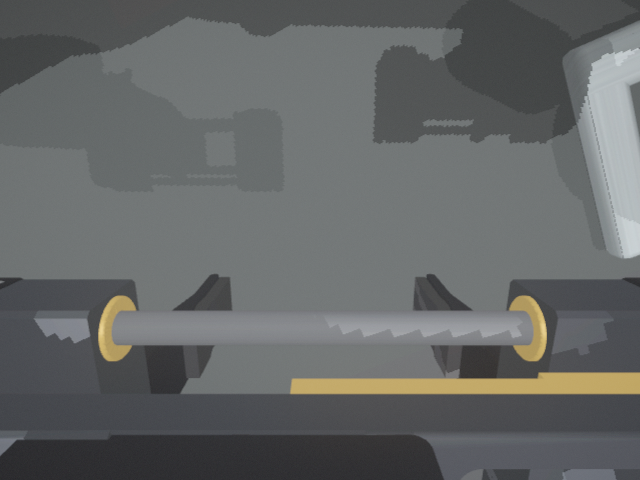

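View pics/scene1.png

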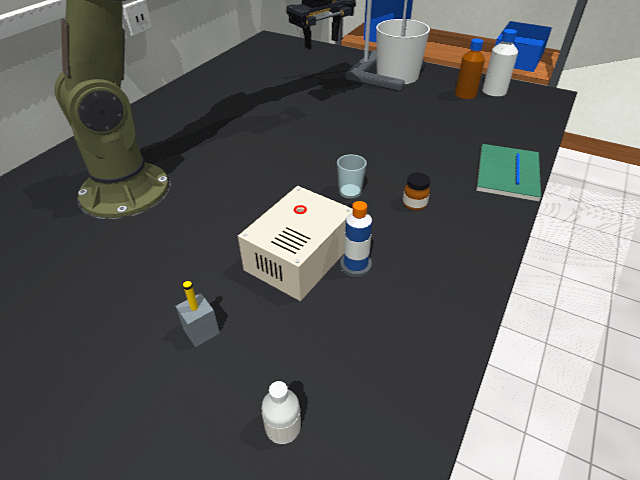

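The calls were refused and nothing moved; the pictures are unchanged. Rows probably need all seven keys, so I'll send those.

>>> carry_out([
  {"tx":-0.03,"ty":-0.02,"tz":-0.01,"rx":0,"ry":0,"rz":0.08,"jaw":0},
  {"tx":-0.075,"ty":-0.046,"tz":-0.02,"rx":0,"ry":0,"rz":0.18,"jaw":0},
  {"tx":-0.125,"ty":-0.077,"tz":-0.02,"rx":0,"ry":0,"rz":0.28,"jaw":0},
  {"tx":-0.175,"ty":-0.108,"tz":-0.02,"rx":0,"ry":0,"rz":0.38,"jaw":0},
  {"tx":-0.225,"ty":-0.139,"tz":-0.02,"rx":0,"ry":0,"rz":0.48,"jaw":0},
  {"tx":-0.275,"ty":-0.17,"tz":-0.02,"rx":0,"ry":0,"rz":0.58,"jaw":0},
  {"tx":-0.325,"ty":-0.2,"tz":-0.02,"rx":0,"ry":0,"rz":0.68,"jaw":0},
  {"tx":-0.375,"ty":-0.231,"tz":-0.02,"rx":0,"ry":0,"rz":0.78,"jaw":0},
  {"tx":-0.425,"ty":-0.262,"tz":-0.02,"rx":0,"ry":0,"rz":0.88,"jaw":0},
  {"tx":-0.475,"ty":-0.293,"tz":-0.02,"rx":0,"ry":0,"rz":0.98,"jaw":0},
  {"tx":-0.525,"ty":-0.324,"tz":-0.02,"rx":0,"ry":0,"rz":1.08,"jaw":0},
  {"tx":-0.574,"ty":-0.355,"tz":-0.01,"rx":0,"ry":0,"rz":1.168,"jaw":0},
])

```text
time: 1.8
position: [0.6453, 0.045, 0.2335]
tool_rot: [2.223, 2.218, 0.003]
ft_force: [1.0, 0.6, -0.2]
grip_width: 0.007
```

Run:
```python
from h import *
delta((.6441,.0462,.18),0)
for n in("wrist","scene"):cv2.imwrite(f"pics/{n}2.png",get_image(n)[:,:,::-1])
delta((.6441,.0462,.18),0)
w=camera_info("wrist"); print(proj(w,np.array([.6441,.0462,.168])), proj(w,np.array([.5085,.048,.101])))
```

```text
pos [0.6453 0.045  0.2335] t 1.8 shift [ 0.0011 -0.0013  0.0535] rot [ 0.0024 -0.0007 -0.0025] f [ 0.99  0.6  -0.18] w 0.007
pos [0.6453 0.0372 0.2311] t 1.9 shift [ 0.0094 -0.0013  0.051 ] rot [-0.0004  0.0064 -0.0122] f [-0.5  -0.45  0.3 ] w 0.005
[317.42172507 242.35279757] [151.2284425  219.28250348]
```

View pics/wrist2.png

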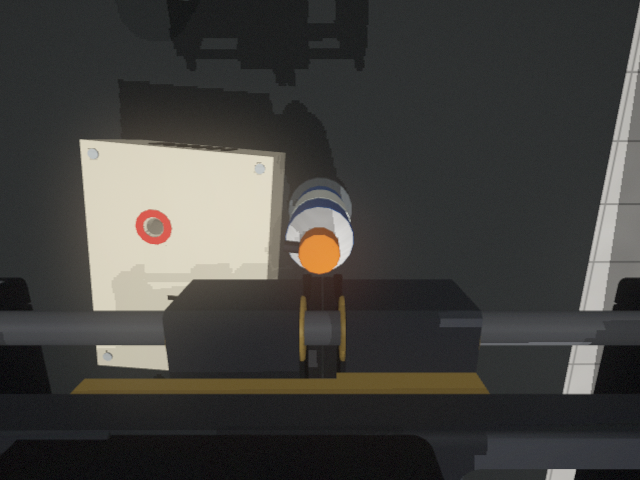

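View pics/scene2.png

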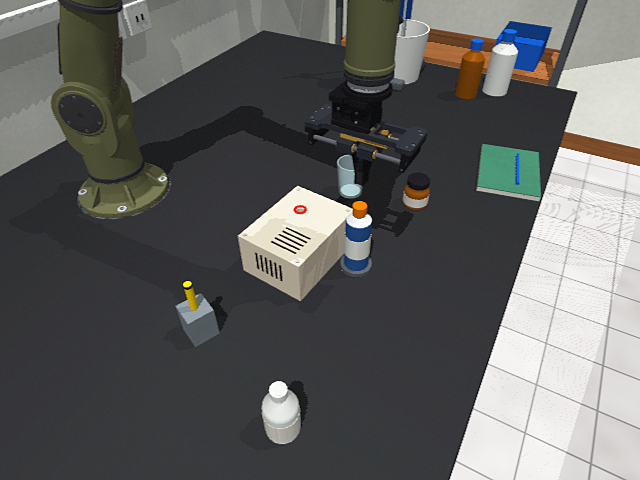

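>>> carry_out([
  {"tx":0,"ty":0,"tz":0,"rx":0,"ry":0,"rz":0,"jaw":0},
  {"tx":0,"ty":0,"tz":0,"rx":0,"ry":0,"rz":0,"jaw":0},
  {"tx":0,"ty":0,"tz":0,"rx":0,"ry":0,"rz":0,"jaw":0},
])

```text
time: 2.28
position: [0.6434, 0.0483, 0.233]
tool_rot: [-2.218, -2.224, -0.002]
ft_force: [-0.6, -0.5, 0.5]
grip_width: 0.001
```

Run:
```python
from h import *
delta((.6441,.0462,.18),0)
w=camera_info("wrist");im=get_image("wrist");cv2.imwrite("pics/wrist3.png",im[:,:,::-1])
b=blobs(im,(7,150,80),(18,255,255),None,200)[1];r=blobs(im,(0,120,80),(6,255,255),None,200)[1];print(b,r)
print(proj(w,np.array([.6441,.0462,.168])), proj(w,np.array([.5085,.048,.101])))
s,t=camera_info("scene"),camera_info("top")
for x in b:print(plane(w,*x[1],.168))
for x in r:print(plane(w,*x[1],.101), tri([ray(w,*x[1]),ray(t,297.3,281.5),ray(s,299.9,209.2)]))
delta((.6441,.0462,.18),0)
```

```text
pos [0.6434 0.0483 0.233 ] t 2.275 shift [-0.0021  0.0006  0.053 ] rot [ 0.0005 -0.001   0.0029] f [-0.58 -0.45  0.48] w 0.001
[([302, 233, 41, 46, 1476], [321.82, 255.5])] [([139, 213, 35, 34, 611], [155.88, 229.68])]
[320.45660872 258.77200268] [155.97145838 230.76981706]
[0.64497742 0.04842787 0.168     ]
[0.50853084 0.04892232 0.101     ] (array([0.50835354, 0.04837522, 0.1004569 ]), [np.float64(0.0004170730452595866), np.float64(0.0005164921916496001), np.float64(0.0004317778137827282)])
pos [0.6435 0.0479 0.233 ] t 2.325 shift [-0.0018  0.0006  0.053 ] rot [ 0.0005 -0.0008  0.0024] f [0.3  0.47 0.51] w 0.001
```

View pics/wrist3.png

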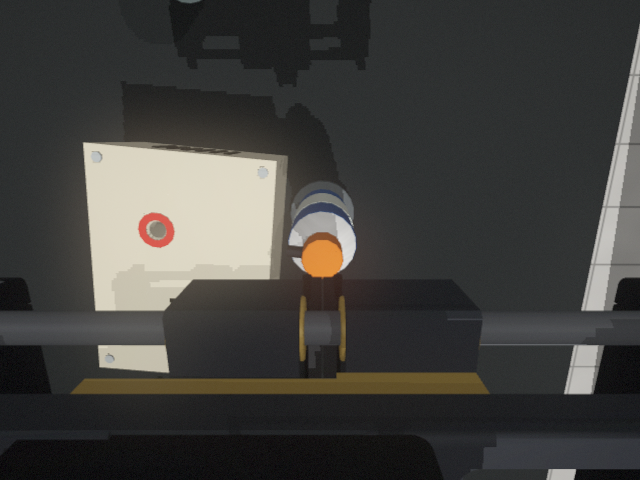

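The wrist view shows the cap at (322,256) and the port ring at (156,230). Both agree with the two-view points to within 2 mm. Next I'll press the cap.

>>> carry_out([
  {"tx":-0.001,"ty":0.001,"tz":0.025,"rx":0,"ry":0,"rz":0,"jaw":0},
  {"tx":-0.001,"ty":0.001,"tz":0.045,"rx":0,"ry":0,"rz":0,"jaw":0},
  {"tx":-0.001,"ty":0.001,"tz":0.055,"rx":0,"ry":0,"rz":0,"jaw":0},
  {"tx":-0.001,"ty":0.001,"tz":0.06,"rx":0,"ry":0,"rz":0,"jaw":0},
  {"tx":-0.001,"ty":0.001,"tz":0.06,"rx":0,"ry":0,"rz":0,"jaw":0},
  {"tx":-0.001,"ty":0.001,"tz":0.06,"rx":0,"ry":0,"rz":0,"jaw":0},
])

```text
time: 3.08
position: [0.6452, 0.0454, 0.1734]
tool_rot: [2.221, 2.221, 0.002]
ft_force: [-0.8, 0.2, 0.1]
grip_width: 0.004
```

>>> carry_out([
  {"tx":0,"ty":0,"tz":0.003,"rx":0,"ry":0,"rz":0,"jaw":0},
  {"tx":0,"ty":0,"tz":0.006,"rx":0,"ry":0,"rz":0,"jaw":0},
  {"tx":0,"ty":0,"tz":0.008,"rx":0,"ry":0,"rz":0,"jaw":0},
  {"tx":0,"ty":0,"tz":0.01,"rx":0,"ry":0,"rz":0,"jaw":0},
  {"tx":0,"ty":0,"tz":0.01,"rx":0,"ry":0,"rz":0,"jaw":0},
  {"tx":0,"ty":0,"tz":0.01,"rx":0,"ry":0,"rz":0,"jaw":0},
])

```text
time: 3.82
position: [0.6451, 0.0454, 0.1633]
tool_rot: [2.221, 2.221, 0.001]
ft_force: [-0.9, 0.1, 5.6]
grip_width: 0.006
```

>>> carry_out([
  {"tx":0,"ty":0,"tz":0.001,"rx":0,"ry":0,"rz":0,"jaw":0},
  {"tx":0,"ty":0,"tz":0.002,"rx":0,"ry":0,"rz":0,"jaw":0},
  {"tx":0,"ty":0,"tz":0.003,"rx":0,"ry":0,"rz":0,"jaw":0},
  {"tx":0,"ty":0,"tz":0.003,"rx":0,"ry":0,"rz":0,"jaw":0},
  {"tx":0,"ty":0,"tz":0.003,"rx":0,"ry":0,"rz":0,"jaw":0},
])

```text
time: 4.45
position: [0.6452, 0.0454, 0.1624]
tool_rot: [2.221, 2.221, 0.003]
ft_force: [-3.7, -0.1, 14.3]
grip_width: 0.006
```

Force rose to 14 N with only 0.9 mm of travel for 3 mm commanded, so the cap has bottomed. I'll lift and check that it springs back.

>>> carry_out([
  {"tx":0,"ty":0,"tz":-0.005,"rx":0,"ry":0,"rz":0,"jaw":0},
  {"tx":0,"ty":0,"tz":-0.03,"rx":0,"ry":0,"rz":0,"jaw":0},
  {"tx":0,"ty":0,"tz":-0.08,"rx":0,"ry":0,"rz":0,"jaw":0},
  {"tx":0,"ty":0,"tz":-0.08,"rx":0,"ry":0,"rz":0,"jaw":0},
])

```text
time: 4.95
position: [0.6469, 0.0453, 0.2436]
tool_rot: [2.218, 2.218, 0.009]
ft_force: [0.0, -0.7, 1.0]
grip_width: 0.003
```

Run:
```python
from h import *
im=get_image("scene");cv2.imwrite("pics/scene4.png",im[:,:,::-1])
print(blobs(im,(7,150,80),(18,255,255),(340,195,380,280))[1])
delta((.4648,-.2472,.24),0)
```

```text
[([352, 201, 16, 17, 223], [359.32, 208.81])]
pos [0.6456 0.0453 0.2411] t 5.0 shift [-0.2925 -0.1808  0.0004] rot [ 0.0032 -0.0006 -0.0001] f [-0.87  0.04 -0.86] w 0.004
```

View pics/scene4.png

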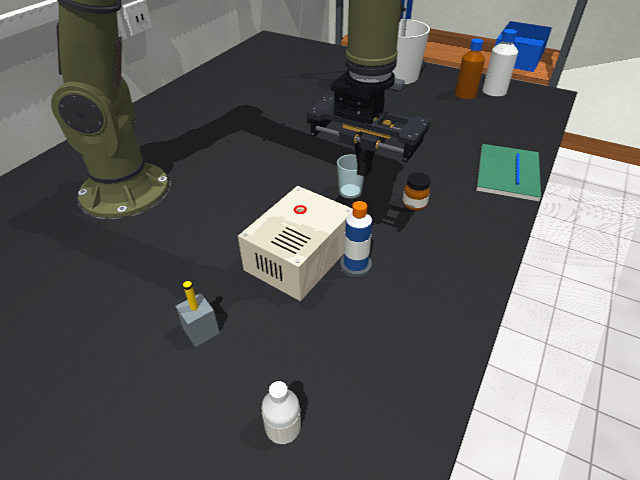

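The cap is back at (359.3,208.8), the same as before the press. Moving to above the stylus.

>>> carry_out([
  {"tx":-0.02,"ty":-0.012,"tz":0,"rx":0,"ry":0,"rz":0,"jaw":1},
  {"tx":-0.06,"ty":-0.037,"tz":0,"rx":0,"ry":0,"rz":0,"jaw":1},
  {"tx":-0.11,"ty":-0.068,"tz":0,"rx":0,"ry":0,"rz":0,"jaw":1},
  {"tx":-0.16,"ty":-0.099,"tz":0,"rx":0,"ry":0,"rz":0,"jaw":1},
  {"tx":-0.21,"ty":-0.13,"tz":0,"rx":0,"ry":0,"rz":0,"jaw":1},
  {"tx":-0.25,"ty":-0.155,"tz":0,"rx":0,"ry":0,"rz":0,"jaw":1},
  {"tx":-0.275,"ty":-0.17,"tz":0,"rx":0,"ry":0,"rz":0,"jaw":1},
  {"tx":-0.288,"ty":-0.178,"tz":0,"rx":0,"ry":0,"rz":0,"jaw":1},
  {"tx":-0.2925,"ty":-0.181,"tz":0,"rx":0,"ry":0,"rz":0,"jaw":1},
  {"tx":-0.2925,"ty":-0.181,"tz":0,"rx":0,"ry":0,"rz":0,"jaw":1},
  {"tx":-0.2925,"ty":-0.181,"tz":0,"rx":0,"ry":0,"rz":0,"jaw":1},
])

```text
time: 6.38
position: [0.4644, -0.2458, 0.2393]
tool_rot: [-2.219, -2.224, 0.0]
ft_force: [0.5, 0.0, 0.0]
grip_width: 0.996
```

Run:
```python
from h import *
delta((.4648,-.2472,.085),0)
w=camera_info("wrist");im=get_image("wrist");cv2.imwrite("pics/wrist5.png",im[:,:,::-1])
print(blobs(im,(22,120,60),(35,255,255),None,30)[1])
for z in (.135,.07): print(proj(w,np.array([.4648,-.2472,z])))
```

```text
pos [ 0.4644 -0.2458  0.2393] t 6.375 shift [-0.0014  0.0004  0.1543] rot [-0.0003 -0.0003  0.0023] f [0.48 0.05 0.  ] w 0.996
[([312, 216, 16, 18, 179], [319.72, 223.85]), ([531, 337, 10, 12, 39], [535.82, 342.95]), ([534, 348, 8, 12, 49], [536.57, 353.82]), ([522, 351, 12, 10, 36], [528.14, 355.42]), ([399, 373, 241, 20, 3290], [542.58, 384.09]), ([299, 381, 10, 12, 30], [303.7, 387.4]), ([369, 380, 34, 13, 128], [386.65, 386.8])]
[320.35806463 241.43092919]
[320.7230444  222.57877648]
```

View pics/wrist5.png

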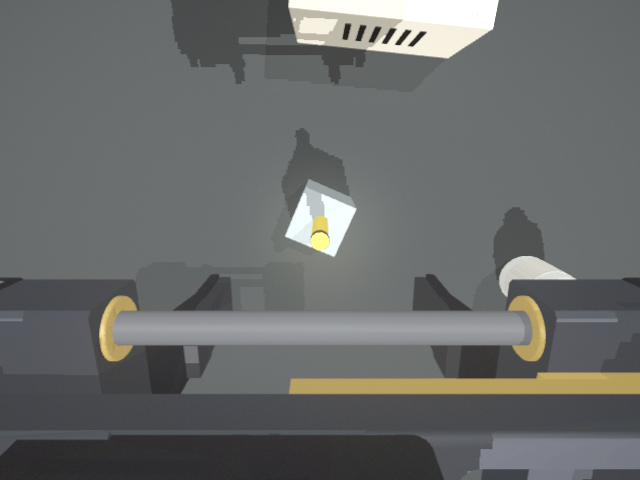

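The stylus top is at (320,240), as predicted at height 0.135. Descending to grasp.

>>> carry_out([
  {"tx":-0.001,"ty":0,"tz":0.02,"rx":0,"ry":0,"rz":0,"jaw":1},
  {"tx":-0.001,"ty":0,"tz":0.055,"rx":0,"ry":0,"rz":0,"jaw":1},
  {"tx":-0.001,"ty":0,"tz":0.095,"rx":0,"ry":0,"rz":0,"jaw":1},
  {"tx":-0.001,"ty":0,"tz":0.125,"rx":0,"ry":0,"rz":0,"jaw":1},
  {"tx":-0.001,"ty":0,"tz":0.145,"rx":0,"ry":0,"rz":0,"jaw":1},
  {"tx":-0.001,"ty":0,"tz":0.153,"rx":0,"ry":0,"rz":0,"jaw":1},
  {"tx":-0.001,"ty":0,"tz":0.153,"rx":0,"ry":0,"rz":0,"jaw":1},
  {"tx":-0.001,"ty":0,"tz":0.153,"rx":0,"ry":0,"rz":0,"jaw":1},
])

```text
time: 7.42
position: [0.4646, -0.2483, 0.0875]
tool_rot: [2.22, 2.221, 0.001]
ft_force: [-0.1, 0.7, -0.1]
grip_width: 1.003
```

>>> carry_out([
  {"tx":0,"ty":0,"tz":0,"rx":0,"ry":0,"rz":0,"jaw":0.5},
  {"tx":0,"ty":0,"tz":0,"rx":0,"ry":0,"rz":0,"jaw":0.3},
  {"tx":0,"ty":0,"tz":0,"rx":0,"ry":0,"rz":0,"jaw":0.2},
  {"tx":0,"ty":0,"tz":0,"rx":0,"ry":0,"rz":0,"jaw":0},
  {"tx":0,"ty":0,"tz":0,"rx":0,"ry":0,"rz":0,"jaw":0},
  {"tx":0,"ty":0,"tz":0,"rx":0,"ry":0,"rz":0,"jaw":0},
  {"tx":0,"ty":0,"tz":0,"rx":0,"ry":0,"rz":0,"jaw":0},
], grip_force=40)

```text
time: 8.3
position: [0.4637, -0.2481, 0.0865]
tool_rot: [-2.221, -2.221, -0.0]
ft_force: [0.5, 0.8, -0.0]
grip_width: 0.286
```

Run:
```python
from h import *
delta((.4648,-.2472,.085),0)
for n in("scene","wrist"):
    im=get_image(n);cv2.imwrite(f"pics/{n}6.png",im[:,:,::-1])
```

```text
pos [ 0.4637 -0.2481  0.0865] t 8.3 shift [0.0009 0.0011 0.0015] rot [-0.     -0.0001 -0.    ] f [ 0.47  0.85 -0.01] w 0.286
```

View pics/scene6.png

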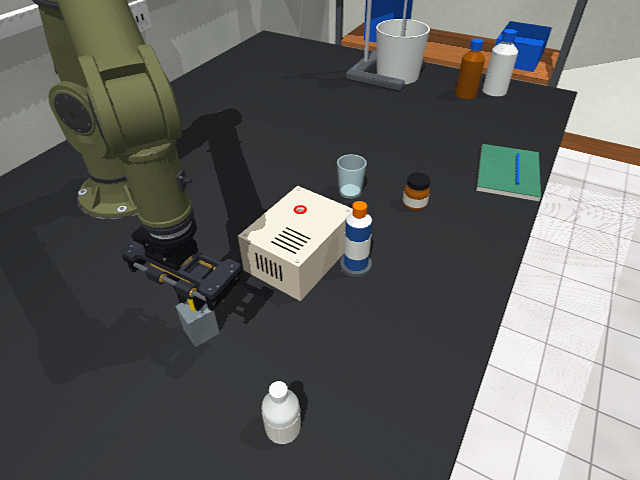

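View pics/wrist6.png

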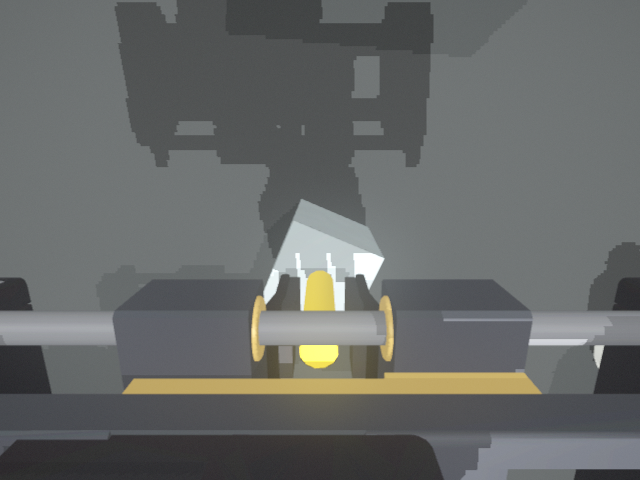

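The fingers straddle the handle at about (319,320) in the wrist view. Opening is still 25 mm, so they haven't closed yet.

>>> carry_out([
  {"tx":0,"ty":0,"tz":0,"rx":0,"ry":0,"rz":0,"jaw":0},
  {"tx":0,"ty":0,"tz":0,"rx":0,"ry":0,"rz":0,"jaw":0},
  {"tx":0,"ty":0,"tz":0,"rx":0,"ry":0,"rz":0,"jaw":0},
  {"tx":0,"ty":0,"tz":0,"rx":0,"ry":0,"rz":0,"jaw":0},
], grip_force=40)

```text
time: 8.9
position: [0.4637, -0.2481, 0.0866]
tool_rot: [-2.221, -2.221, -0.0]
ft_force: [-0.2, 0.8, 0.7]
grip_width: 0.153
```

>>> carry_out([
  {"tx":0,"ty":0,"tz":-0.005,"rx":0,"ry":0,"rz":0,"jaw":0},
  {"tx":0,"ty":0,"tz":-0.02,"rx":0,"ry":0,"rz":0,"jaw":0},
  {"tx":0,"ty":0,"tz":-0.045,"rx":0,"ry":0,"rz":0,"jaw":0},
  {"tx":0,"ty":0,"tz":-0.075,"rx":0,"ry":0,"rz":0,"jaw":0},
  {"tx":0,"ty":0,"tz":-0.11,"rx":0,"ry":0,"rz":0,"jaw":0},
  {"tx":0,"ty":0,"tz":-0.135,"rx":0,"ry":0,"rz":0,"jaw":0},
  {"tx":0,"ty":0,"tz":-0.14,"rx":0,"ry":0,"rz":0,"jaw":0},
  {"tx":0,"ty":0,"tz":-0.14,"rx":0,"ry":0,"rz":0,"jaw":0},
  {"tx":0,"ty":0,"tz":-0.14,"rx":0,"ry":0,"rz":0,"jaw":0},
])

```text
time: 10.02
position: [0.4631, -0.2478, 0.2254]
tool_rot: [-2.22, -2.22, 0.001]
ft_force: [0.3, 1.2, -1.1]
grip_width: 0.149
```

Run:
```python
from h import *
delta((.5085,.048,.225),0)
for n in("scene","wrist","top"):
    im=get_image(n);cv2.imwrite(f"pics/{n}7.png",im[:,:,::-1])
w=camera_info("wrist");s=ctrl.get_state()
R=cv2.Rodrigues(s["tool_rot"])[0]
print("tip exp", proj(w,s["position"]+R@[0,0,.0765]), proj(camera_info("scene"),s["position"]+R@[0,0,.0765]))
im=cv2.imread("pics/scene7.png");p=proj(camera_info("scene"),s["position"]+R@[0,0,.04]).astype(int);print(p)
cv2.imwrite("pics/scene7z.png",cv2.resize(im[p[1]-50:p[1]+50,p[0]-50:p[0]+50],(600,600),interpolation=0))
```

```text
pos [ 0.4631 -0.2478  0.2254] t 10.025 shift [0.2958 0.0454 0.0005] rot [-0.0019 -0.0006  0.    ] f [ 0.34  1.23 -1.09] w 0.149
tip exp [319.58214098 250.3764599 ] [184.76110149 278.03809488]
[180 262]
```

View pics/scene7z.png

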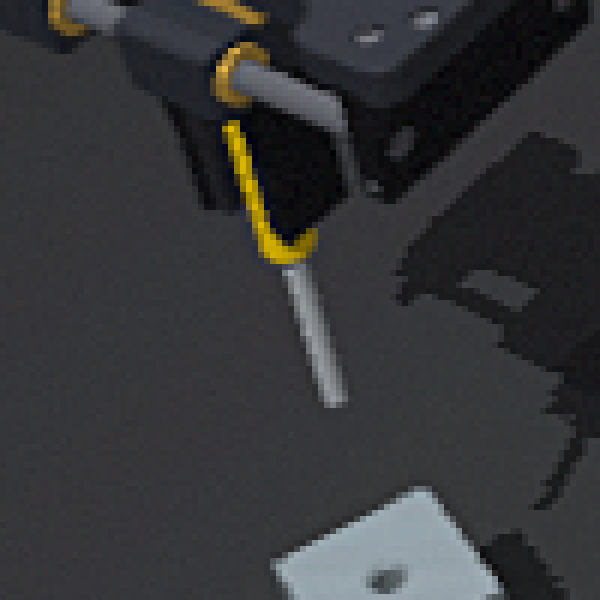

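View pics/wrist7.png

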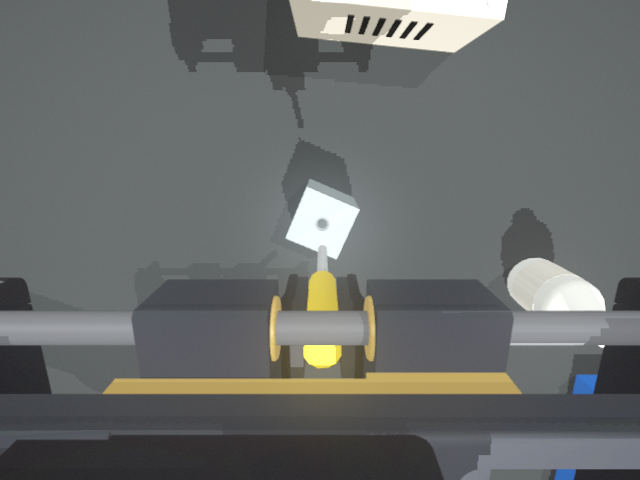

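The stylus is gripped straight. The tip is at scene (185.3,278.7), expected (184.8,278.0), and at wrist (322,247), expected (320,250). The stand hole is empty. Moving above the port.

>>> carry_out([
  {"tx":0.015,"ty":0.002,"tz":0,"rx":0,"ry":0,"rz":0,"jaw":0},
  {"tx":0.05,"ty":0.008,"tz":0,"rx":0,"ry":0,"rz":0,"jaw":0},
  {"tx":0.09,"ty":0.014,"tz":0,"rx":0,"ry":0,"rz":0,"jaw":0},
  {"tx":0.13,"ty":0.02,"tz":0,"rx":0,"ry":0,"rz":0,"jaw":0},
  {"tx":0.17,"ty":0.026,"tz":0,"rx":0,"ry":0,"rz":0,"jaw":0},
  {"tx":0.21,"ty":0.032,"tz":0,"rx":0,"ry":0,"rz":0,"jaw":0},
  {"tx":0.25,"ty":0.038,"tz":0,"rx":0,"ry":0,"rz":0,"jaw":0},
  {"tx":0.28,"ty":0.043,"tz":0,"rx":0,"ry":0,"rz":0,"jaw":0},
  {"tx":0.292,"ty":0.045,"tz":0,"rx":0,"ry":0,"rz":0,"jaw":0},
  {"tx":0.296,"ty":0.0455,"tz":0,"rx":0,"ry":0,"rz":0,"jaw":0},
  {"tx":0.296,"ty":0.0455,"tz":0,"rx":0,"ry":0,"rz":0,"jaw":0},
  {"tx":0.296,"ty":0.0455,"tz":0,"rx":0,"ry":0,"rz":0,"jaw":0},
])

```text
time: 11.68
position: [0.5092, 0.0465, 0.2267]
tool_rot: [2.224, 2.219, 0.0]
ft_force: [-0.4, 0.1, -1.1]
grip_width: 0.155
```

>>> carry_out([
  {"tx":0,"ty":0,"tz":0.015,"rx":0,"ry":0,"rz":0,"jaw":0},
  {"tx":0,"ty":0,"tz":0.03,"rx":0,"ry":0,"rz":0,"jaw":0},
  {"tx":0,"ty":0,"tz":0.035,"rx":0,"ry":0,"rz":0,"jaw":0},
  {"tx":0,"ty":0,"tz":0.035,"rx":0,"ry":0,"rz":0,"jaw":0},
  {"tx":0,"ty":0,"tz":0.035,"rx":0,"ry":0,"rz":0,"jaw":0},
  {"tx":0,"ty":0,"tz":0.035,"rx":0,"ry":0,"rz":0,"jaw":0},
])

```text
time: 12.42
position: [0.5096, 0.048, 0.192]
tool_rot: [2.221, 2.221, 0.001]
ft_force: [-0.0, -0.9, -0.9]
grip_width: 0.153
```

Run:
```python
from h import *
delta((.5085,.048,.19),0)
ims={n:get_image(n) for n in("scene","wrist")}
s=ctrl.get_state();R=cv2.Rodrigues(s["tool_rot"])[0];tip=s["position"]+R@[0,0,.0765];port=np.array([.5085,.048,.101]);print("tip",tip)
o=[]
for n,im in ims.items():
    c=camera_info(n);p=proj(c,port);print(n,"port",p,"tip",proj(c,tip))
    h=30 if n=="scene" else 45; x,y=(p-h).astype(int); print("origin",x,y,"scale",390/(2*h))
    o.append(cv2.resize(im[y:y+2*h,x:x+2*h],(390,390),interpolation=0))
cv2.imwrite("pics/p8.png",np.hstack(o)[:,:,::-1])
```

```text
pos [0.5096 0.048  0.192 ] t 12.425 shift [-0.     -0.0011  0.002 ] rot [ 0.001  -0.0003  0.0001] f [-0.   -0.93 -0.85] w 0.153
tip [0.5095702  0.04797634 0.11546265]
scene port [300.06377725 209.13683869] tip [300.26251981 203.96132044]
origin 270 179 scale 6.5
wrist port [318.26560319 244.51625374] tip [319.64085676 250.43110212]
origin 273 199 scale 4.333333333333333
```

View pics/p8.png

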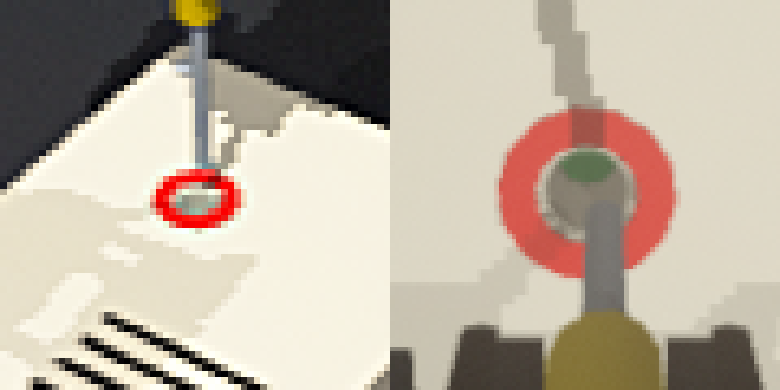

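The scene crop shows the tip just above the ring's far side. In the wrist crop the ring centre is at about (318.2,242.8) and the tip at about (322,247.5). Next I'll get the tip-to-port offset in each camera.

Run:
```python
from h import *
w,s=camera_info("wrist"),camera_info("scene")
p,e=tri([ray(w,322.1,247.3),ray(s,301.1,203.9)]);print("tip tri",p,e)
q,e=tri([ray(w,318.2,242.8),ray(s,299.9,209.2)]);print("port tri",q,e)
print("wrist off",plane(w,322.1,247.3,.1155)-plane(w,318.2,242.8,.101))
print("scene off",plane(s,301.1,203.9,.1155)-plane(s,299.9,209.2,.101))
```

```text
tip tri [0.51090941 0.04981205 0.11478205] [np.float64(0.0003660734533029945), np.float64(0.0003660734533027871)]
port tri [0.50806984 0.04879525 0.10000624] [np.float64(0.00042180435929135845), np.float64(0.0004218043592913232)]
wrist off [0.00277851 0.00092309 0.0145    ]
scene off [0.00272317 0.00129506 0.0145    ]
```

Both cameras agree: the tip is off by +2.7 mm in x and +1 mm in y. I'll correct that and lower into the well.

>>> carry_out([
  {"tx":-0.001,"ty":-0.0027,"tz":0,"rx":0,"ry":0,"rz":0,"jaw":0},
  {"tx":-0.001,"ty":-0.0027,"tz":0.003,"rx":0,"ry":0,"rz":0,"jaw":0},
  {"tx":-0.001,"ty":-0.0027,"tz":0.008,"rx":0,"ry":0,"rz":0,"jaw":0},
  {"tx":-0.001,"ty":-0.0027,"tz":0.013,"rx":0,"ry":0,"rz":0,"jaw":0},
  {"tx":-0.001,"ty":-0.0027,"tz":0.018,"rx":0,"ry":0,"rz":0,"jaw":0},
  {"tx":-0.001,"ty":-0.0027,"tz":0.023,"rx":0,"ry":0,"rz":0,"jaw":0},
  {"tx":-0.001,"ty":-0.0027,"tz":0.028,"rx":0,"ry":0,"rz":0,"jaw":0},
  {"tx":-0.001,"ty":-0.0027,"tz":0.033,"rx":0,"ry":0,"rz":0,"jaw":0},
  {"tx":-0.001,"ty":-0.0027,"tz":0.036,"rx":0,"ry":0,"rz":0,"jaw":0},
  {"tx":-0.001,"ty":-0.0027,"tz":0.036,"rx":0,"ry":0,"rz":0,"jaw":0},
  {"tx":-0.001,"ty":-0.0027,"tz":0.036,"rx":0,"ry":0,"rz":0,"jaw":0},
])

```text
time: 13.9
position: [0.5067, 0.0469, 0.1557]
tool_rot: [2.221, 2.221, 0.001]
ft_force: [0.5, -0.2, -0.4]
grip_width: 0.152
```

Run:
```python
from h import *
delta((.5085,.048,.15),0)
ims={n:get_image(n) for n in("scene","wrist")}
o=[]
for n,im in ims.items():
    c=camera_info(n);p=proj(c,np.array([.5085,.048,.101]))
    h=30 if n=="scene" else 45; x,y=(p-h).astype(int)
    o.append(cv2.resize(im[y:y+2*h,x:x+2*h],(390,390),interpolation=0))
cv2.imwrite("pics/p9.png",np.hstack(o)[:,:,::-1])
```

```text
pos [0.5067 0.0469 0.1557] t 13.9 shift [0.0011 0.0018 0.0057] rot [ 0.0004 -0.0002  0.    ] f [ 0.46 -0.2  -0.42] w 0.152
```

View pics/p9.png

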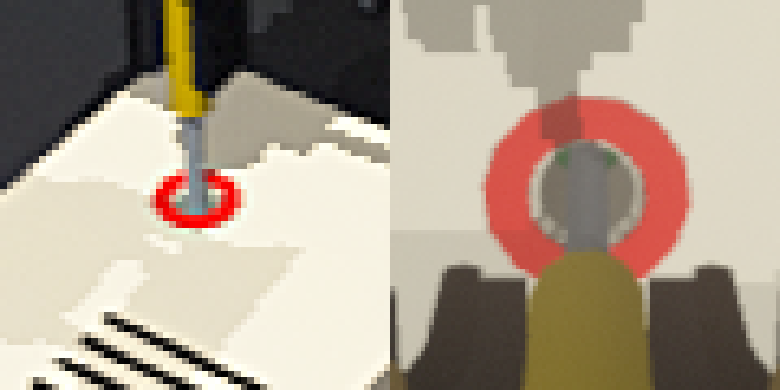

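The shaft is centred in the well with green showing on both sides of it, and there's no side force. Pressing now, with a firmer grip.

>>> carry_out([
  {"tx":0,"ty":0,"tz":0.002,"rx":0,"ry":0,"rz":0,"jaw":0},
  {"tx":0,"ty":0,"tz":0.004,"rx":0,"ry":0,"rz":0,"jaw":0},
  {"tx":0,"ty":0,"tz":0.006,"rx":0,"ry":0,"rz":0,"jaw":0},
  {"tx":0,"ty":0,"tz":0.007,"rx":0,"ry":0,"rz":0,"jaw":0},
  {"tx":0,"ty":0,"tz":0.007,"rx":0,"ry":0,"rz":0,"jaw":0},
  {"tx":0,"ty":0,"tz":0.007,"rx":0,"ry":0,"rz":0,"jaw":0},
], grip_force=55)

```text
time: 14.75
position: [0.5067, 0.0469, 0.1488]
tool_rot: [2.221, 2.221, 0.001]
ft_force: [-2.2, -0.2, 3.7]
grip_width: 0.149
```

>>> carry_out([
  {"tx":0,"ty":0,"tz":0.001,"rx":0,"ry":0,"rz":0,"jaw":0},
  {"tx":0,"ty":0,"tz":0.002,"rx":0,"ry":0,"rz":0,"jaw":0},
  {"tx":0,"ty":0,"tz":0.003,"rx":0,"ry":0,"rz":0,"jaw":0},
  {"tx":0,"ty":0,"tz":0.003,"rx":0,"ry":0,"rz":0,"jaw":0},
  {"tx":0,"ty":0,"tz":0.003,"rx":0,"ry":0,"rz":0,"jaw":0},
])

```text
time: 15.38
position: [0.5068, 0.047, 0.1463]
tool_rot: [2.221, 2.221, 0.001]
ft_force: [-1.8, -0.5, 7.6]
grip_width: 0.15
```

>>> carry_out([
  {"tx":0,"ty":0,"tz":0.001,"rx":0,"ry":0,"rz":0,"jaw":0},
  {"tx":0,"ty":0,"tz":0.002,"rx":0,"ry":0,"rz":0,"jaw":0},
  {"tx":0,"ty":0,"tz":0.0025,"rx":0,"ry":0,"rz":0,"jaw":0},
  {"tx":0,"ty":0,"tz":0.0025,"rx":0,"ry":0,"rz":0,"jaw":0},
  {"tx":0,"ty":0,"tz":0.0025,"rx":0,"ry":0,"rz":0,"jaw":0},
])

```text
time: 16.0
position: [0.5072, 0.047, 0.1458]
tool_rot: [2.221, 2.221, 0.003]
ft_force: [-6.1, 0.6, 19.5]
grip_width: 0.153
```

>>> carry_out([
  {"tx":0,"ty":0,"tz":0,"rx":0,"ry":0,"rz":0,"jaw":0},
  {"tx":0,"ty":0,"tz":0,"rx":0,"ry":0,"rz":0,"jaw":0},
  {"tx":0,"ty":0,"tz":0,"rx":0,"ry":0,"rz":0,"jaw":0},
  {"tx":0,"ty":0,"tz":0,"rx":0,"ry":0,"rz":0,"jaw":0},
])

```text
time: 16.5
position: [0.5072, 0.047, 0.1458]
tool_rot: [2.221, 2.221, 0.003]
ft_force: [-5.3, -0.6, 18.0]
grip_width: 0.148
```

Run:
```python
from h import *
delta((.5085,.048,.146),0)
ims={n:get_image(n) for n in("scene","wrist")}
o=[]
for n,im in ims.items():
    cv2.imwrite(f"pics/{n}10.png",im[:,:,::-1])
    c=camera_info(n);p=proj(c,np.array([.5085,.048,.101]))
    h=30 if n=="scene" else 45; x,y=(p-h).astype(int)
    o.append(cv2.resize(im[y:y+2*h,x:x+2*h],(390,390),interpolation=0))
cv2.imwrite("pics/p10.png",np.hstack(o)[:,:,::-1])
```

```text
pos [0.5072 0.047  0.1458] t 16.5 shift [ 0.001   0.0013 -0.0002] rot [ 0.0015 -0.0011 -0.    ] f [-5.31 -0.59 18.02] w 0.148
```

View pics/p10.png

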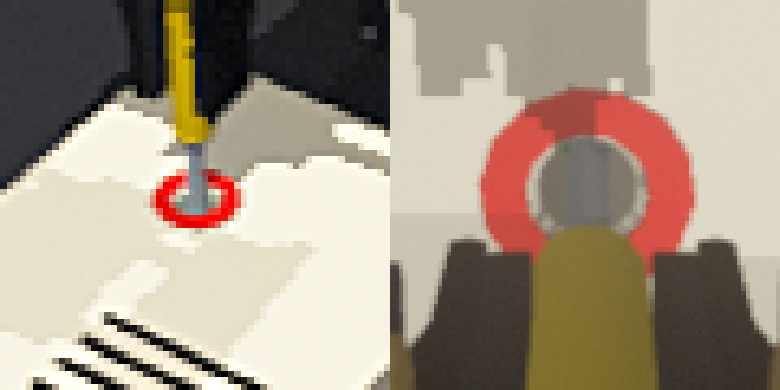

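View pics/scene10.png

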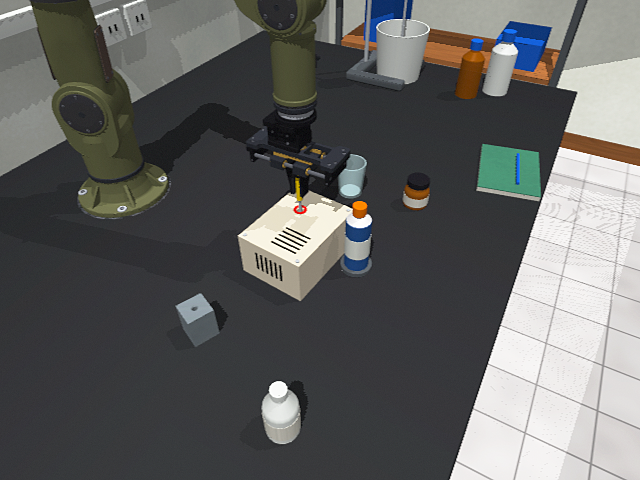

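Everything agrees: the force followed the button's spring, then rose to a steady 18 N at a hard stop with the tip at 0.0693 m. The bystanders haven't moved. Handing in.

Run:
```python
from h import *
print(ctrl.close_job())
```

```text
the job is handed in; nothing more can be done
None
```

I finished the job and handed it in at about 16.6 s, with the stylus still gripped and the reset button held down.

- **Nozzle cap:** I pressed it with the closed fingers. It hit a hard stop at 14 N with the fingertips at z = 0.162 m, 6 mm below its released height. After I lifted off, it was back at its original place in the scene image.
- **Stylus:** I gripped it mid-handle and drew it straight out of the stand. Above the port, both cameras showed the tip about 2.7 mm off in x and 1 mm off in y. I corrected that, and the next picture showed the shaft centred in the well.
- **Reset button:** The force followed the spring figures: 3.7 N partway down and 7.6 N with the tip at about 0.070 m. It then held at 18–19.5 N with almost no further travel (tip at 0.0693 m), so the button is fully down.
- **Bystanders:** In the last scene picture the beaker, bottle and jar are standing where they were. I compared them by eye and did not re-measure them.

**Disagreements:**
- The first calls were refused because rows need all seven keys; nothing moved.
- The wrist camera differed from the other two views by 1–2 mm.
- There was a steady sideways force of about 5 N at the final press. A smaller one showed during the cap press, so I took it as the arm giving slightly.

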